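# Balance the mixing paddle on the utensil rest

## Task

Park the dark wooden mixing paddle squarely across the ridge of the blue utensil rest so that it balances there level on its own, with neither end touching the worktop. It is heavier at the blade, so find its balance point rather than its middle. Leave the gas lighter and the tin where they are.

Things in the scene. Friction and masses are not known exactly. Their poses are not given: they have to be found in the camera images.
- paddle_mid (a point): Loose one-piece dark wooden paddle lying flat, about 0.16 kg, 288 mm long: straight handle 20 mm wide, 18 mm thick; tongue-shaped blade 66 mm wide, 16 mm thick; flat underside. This point: half-way along, 9 mm above the underside; x runs towards the blade, z up. Its balance point lies 43 mm from here towards the blade, on the handle, which starts to widen at 59 mm.
- rest_top (a point): Blue ceramic utensil rest, an A-shaped trestle, fixed. This point: centre of its flat ridge, 55 mm above the worktop. The ridge is 80 mm long along this point's x and 32 mm wide along its y; foot 92 x 80 mm. The paddle stays level if its balance point is within 12 mm of the middle of the ridge's width; the blade may point to either side.
- lighter: Bystander: loose long gas lighter with a red handle and white tube, 212 mm long along its y axis, 25 mm high, origin under its centre.
- tin: Bystander: loose short food tin with a blue label, 75 mm across, 58 mm high, origin under its centre.

How it is judged (in metres and radians):
At the end, for the whole second after the job is handed in: The paddle rests on the ridge of the blue rest at its balance point (its mid-length 28 to 70 mm from the centre of the ridge), level within 0.15 rad, square across the ridge within 0.30 rad, its mid-length point 55 to 74 mm above the worktop and still (contact force between paddle and rest above 0.5 N and height (world z) of paddle_mid between 0.055 and 0.074 m and angle between the z axis of paddle_mid and the z axis of rest_top, either way round below 0.15 rad and angle between the x axis of paddle_mid and the y axis of rest_top, either way round below 0.3 rad and horizontal distance between paddle_mid and rest_top between 0.028 and 0.07 m and linear speed of paddle below 0.02 m/s and angular speed of paddle below 0.15 rad/s); the robot touches nothing.
It fails at once if the gas lighter is moved by more than 30 mm (distance of lighter from where it was at the start of the episode above 0.03 m).
It fails at once if the tin is moved by more than 30 mm (distance of tin from where it was at the start of the episode above 0.03 m).
It also fails if it takes over 42 s, if anything falls off the work surface, if the arm or the gripper's body presses on something with over 40 N, if the wrist force passes 120 N, or if a joint passes its speed limit or range.

## Robot

A 6-joint arm with a two-finger parallel gripper is mounted at the origin on a cart in front of the work surface, level with it; the furniture and walls round the work are solid. World frame = base frame: x ahead of the robot, y to its left, z up, the work surface at z = 0. Lengths are in mm, angles in rad, forces in N, time in s.
With the tool pointing down it reaches from about 300 to 750 mm from the base axis. Payload 8.5 kg.
Tool frame: the origin (TCP) lies midway between the tips of the shut fingers; the grasp point (between the pads) lies 19 mm behind it; z points along the fingers, y is the line along which they close (so a half turn about z gives the same grasp; the last joint's range is limited). The gripper opens to 88 mm and grips with 3 to 60 N. Pads are 18 mm wide; open, the fingers measure 123 mm over their backs; the gripper's body (75 mm by 187 mm) begins 45 mm behind the grasp point.
Start: joints at [-1.434, 0.381, 1.297, -0, 1.464, -0.215], TCP at [189.517, -516.298, 238.748] pointing down, gripper open.
Joint ranges: [-3.11, 3.11], [-0.89, 2.33], [0.22, 2.48], [-1.42, 4.56], [0.17, 2.85], [-2.88, 2.88]. Speed limits (rad/s): [2.39, 2.39, 3.14, 3.14, 3.14, 3.14].

## Interface

Orientations are given as a rotation vector (axis times angle).
In Python, from plant import * gives the robot as it stands. The module is installed in compiled form; this text tells all that it offers.
- The arm moves only by the shell command python3 -m crank 'ROWS' [FORCE]. ROWS is JSON, a list of rows, each a list of 3 entries, a list of its own where there are three numbers: the shift along the tool's x, y, z in cm, then the turn, a rotation vector about the tool's x, y, z in units of 5 degrees (1.0 is 5 degrees), then the finger opening in cm, from 0 to 8.81. In form: [[[dx, dy, dz], [ax, ay, az], jaw], ...]. A call has 1 to 5 rows; each row shifts and turns the commanded pose from where the row before left it, along the tool's axes as they then stand; what a row does not reach is not made up. A row lasts 1/12 s, in which the tool goes at most 41.7 mm and 7.16 degrees, less where a joint would pass 70% of its speed; a pose out of reach is approached as far as the arm can. A call is refused whole if a number of a shift passes 4.17 or a number of a turn 1, either way. A call with a gripper value outside its range is refused whole. The fingers move at their own pace and stop on an object; FORCE is the grip in N (left out, the last holds). Time passes only in rows, so rows that do not move let the fingers close. It gives the time, the measured TCP pose, the force, the opening and the grip force at its end, in the units of the state.
- observe(): the state, without advancing time (a new reading comes with each control period).
- grab_frame(name): name is "side" or "top"; returns a dict with "frame" (420x560x3 uint8, blue, green, red), "depth" (420x560 float32, mm along the optical axis (not along the pixel's ray), 0 where there is no reading), "fx", "fy", "cx", "cy" (pixels), "eye" and "attitude" of the camera in the world. Camera axes: x right, y up, looking along -z (the intrinsics and any distortion apply to the point x, -y, -z); pixel columns grow to the right and rows downward; lengths in mm; the calibration is good to about 2 mm. A picture is of the moment at which its call begins.
- job_done(): hands the job in; it is judged then, once.
The state is a dict: "clock": time; "joints": joint angles; "qd": joint speeds; "joint_torque": joint torques, N m; "ee_pos": TCP position; "eef_rot": TCP orientation; "contact_force": force on the tool from outside, world axes, zero at the start; "moment": the same for the moment, N m; "gripper_width": finger opening in mm; "grasp_force": force on a finger pad.
Only numpy, scipy, OpenCV 4.12 (cv2) and the standard library are available. Lean on these libraries where they do the work, as an engineer would, in place of code of your own. Each camera call takes 0.05 s, during which the arm holds its last target. There are 200 camera calls.

## Working session

There is one attempt and no reset: what is moved stays moved. The work goes in short steps, Python scripts to look and compute and a shell command to move; the robot and the scene stay as the last step left them, time stands still between calls to the robot, and variables do not carry over. Pictures are saved under pics/ and viewed, at most 10 in all, crops included, and the job is handed in when it is done.

```bash
mkdir -p pics
python3 - <<'E'
from plant import *
import cv2,numpy as np,pickle
for n in ("top","side"):
    f=grab_frame(n); cv2.imwrite(f"pics/{n}0.png",f["frame"]); pickle.dump(f,open(f"{n}0.pkl","wb"))
    print(n,{k:f[k] for k in f if k not in("frame","depth")})
print(observe())
E
```

```text
top {'fx': 511.52468588236235, 'fy': 511.52468588236235, 'cx': 281.11975512047286, 'cy': 211.48680747939653, 'eye': array([ 445.6561663 ,   58.52038514, 1015.38636454]), 'attitude': array([ 0.07569765, -0.05560014, -1.57171295])}
side {'fx': 414.69317495058306, 'fy': 414.69317495058306, 'cx': 289.23312182737146, 'cy': 208.10782242682757, 'eye': array([101.59227999, 699.15405674, 487.78297654]), 'attitude': array([ 0.37219385, -1.32730119, -2.30087221])}
{'clock': 0.1, 'joints': array([-1.43429413e+00,  3.81117906e-01,  1.29810982e+00,  2.64620208e-06,
        1.46357918e+00, -2.15308126e-01]), 'qd': array([-0.0015292 , -0.00027736, -0.00269936, -0.00051015, -0.0007293 ,
        0.00020029]), 'joint_torque': array([ 4.14503229e-03, -4.38650465e+01, -2.24910057e+01,  7.14455824e-02,
        3.41757049e-02, -6.68099074e-05]), 'ee_pos': array([ 189.4912354 , -516.08329207,  238.23060915]), 'eef_rot': array([-3.09191889e+00, -5.49564086e-01, -7.92337199e-05]), 'contact_force': array([-1.54252026,  0.41106963,  0.39326151]), 'moment': array([ 0.03083165, -0.01711846, -0.02935831]), 'grasp_force': 0.0, 'gripper_width': 87.9951820730597}
```

View pics/top0.png

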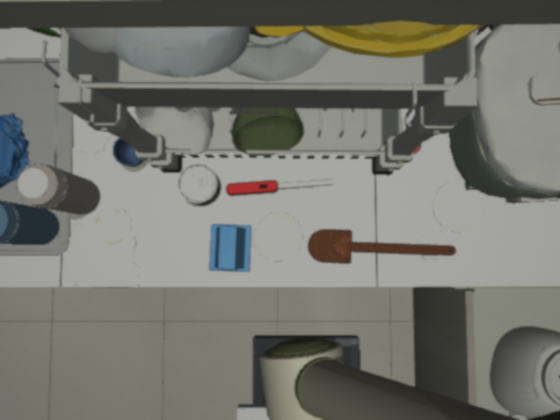

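View pics/side0.png

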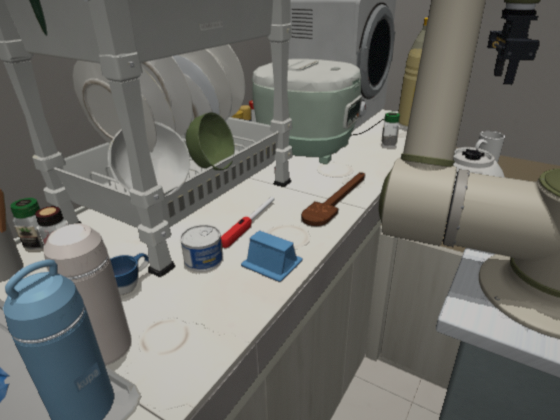

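The top view shows the paddle with its blade at (330,246) and its handle end at (455,251). The rest is at (230,247) with its ridge running vertically in the image, the tin is at (198,184) and the lighter is at (265,187). The side view agrees. Next I turn these into positions.

```bash
cat > h.py <<'E'
from plant import *
import cv2,numpy as np,pickle
from scipy.spatial.transform import Rotation as R
def cloud(f):
    v,u=np.mgrid[:420,:560]; d=f["depth"]
    p=np.stack([(u-f["cx"])/f["fx"]*d,-(v-f["cy"])/f["fy"]*d,-d],-1)
    return p@R.from_rotvec(f["attitude"]).as_matrix().T+f["eye"]
def seg(f):
    hsv=cv2.cvtColor(f["frame"],cv2.COLOR_BGR2HSV); P=cloud(f)
    ok=f["depth"]>0
    return hsv,P,ok
def paddle(f,box):
    hsv,P,ok=seg(f); c0,c1,r0,r1=box
    m=ok&(hsv[...,0]<14)&(hsv[...,1]>110)&(hsv[...,2]<150); b=np.zeros_like(m); b[r0:r1,c0:c1]=1
    return P[m&b]
E
python3 - <<'E'
from h import *
f=pickle.load(open("top0.pkl","rb")); hsv,P,ok=seg(f)
p=paddle(f,(300,465,220,270)); p=p[(p[:,2]>8)&(p[:,2]<35)]
print("pad n",len(p),np.percentile(p,[1,50,99],axis=0).round(1))
i=p[:,1]; 
for a in np.arange(i.min(),i.max(),20):
    q=p[(i>=a)&(i<a+20)]; print(round(a),q.mean(0).round(1),np.ptp(q[:,0]).round(),len(q))
m=ok&(hsv[...,0]>95)&(hsv[...,0]<120)&(hsv[...,1]>110); b=np.zeros_like(m); b[215:280,203:258]=1
q=P[m&b]; print("rest",np.percentile(q,[0.5,50,99.5],axis=0).round(1))
t=q[q[:,2]>50]; r=cv2.minAreaRect(t[:,:2].astype(np.float32)); print("ridge",t.mean(0),r, len(t))
r=cv2.minAreaRect(q[:,:2].astype(np.float32)); print("foot",r)
for u,v in((198,184),(265,187),(168,160),(390,160),(260,155),(270,95),(330,182),(100,90),(450,90),(270,15)): print((u,v),P[v,u].round())
E
```

```text
pad n 1875 [[ 434.5 -251.5   13.1]
 [ 457.8  -49.2   17.8]
 [ 490.8   13.1   22.5]]
-262 [ 453.4 -250.4   19.2] 12.0 56
-242 [ 454.2 -231.2   19.4] 14.0 79
-222 [ 454.5 -211.8   18.9] 14.0 80
-202 [ 455.6 -191.8   18.9] 12.0 74
-182 [ 456.4 -171.5   19.1] 14.0 79
-162 [ 457.5 -152.    19.2] 14.0 73
-142 [ 457.9 -131.5   18.8] 14.0 78
-122 [ 459.  -112.    18.7] 14.0 76
-102 [459.7 -92.1  18.7] 12.0 72
-82 [460.5 -71.3  18.8] 18.0 82
-62 [461.7 -51.8  17. ] 58.0 306
-42 [462.4 -32.1  17. ] 58.0 322
-22 [462.4 -11.8  17.1] 56.0 310
-2 [462.9   6.   16.9] 52.0 188
rest [[417.1 134.8   5.3]
 [458.3 166.9  41.5]
 [501.6 209.1  59.4]]
ridge [459.06781691 171.49486066  55.85264376] ((459.5698547363281, 171.52442932128906), (32.36585235595703, 79.56134796142578), 87.7197494506836) 726
foot ((459.29913330078125, 172.31251525878906), (73.87805938720703, 86.32402038574219), 87.75816345214844)
(198, 184) [579. 228.  56.]
(265, 187) [577. 103.  24.]
(168, 160) [616. 275. 104.]
(390, 160) [ 603. -113.  166.]
(260, 155) [618. 106. 138.]
(270, 95) [628.  78. 442.]
(330, 182) [587. -25.  19.]
(100, 90) [629. 268. 459.]
(450, 90) [ 624. -119.  469.]
(270, 15) [624.  71. 646.]
```

```bash
cat >> h.py <<'E'
def go(x,y,z,head=0.04):
    """remaining shift in tool axes (cm) and turn about tool z (units of 5deg) so tool y is across the paddle"""
    s=observe(); M=R.from_rotvec(s["eef_rot"]).as_matrix()
    d=M.T@(np.array([x,y,z])-s["ee_pos"])/10
    ty=np.array([np.cos(head),-np.sin(head),0]); ty=ty if ty@M[:,1]>0 else -ty
    T=np.column_stack([np.cross(ty,[0,0,-1]),ty,[0,0,-1]])
    turn=R.from_matrix(M.T@T).as_rotvec(degrees=True)/5
    print("pos",s["ee_pos"].round(1),"t",round(s["clock"],2),"shift cm",d.round(2),"turn",turn.round(2),"w",s["gripper_width"].round(1),"g",round(s["grasp_force"],1),"F",s["contact_force"].round(1))
    print("if turned first:",(T.T@(np.array([x,y,z])-s["ee_pos"])/10).round(2), "tool axes",M.round(2).tolist())
E
python3 -c "
from h import *
go(460.4,-78,150)"
```

```text
Traceback (most recent call last):
  File "h.py", line 23, in go
    print("pos",s["ee_pos"].round(1),"t",round(s["clock"],2),"shift cm",d.round(2),"turn",turn.round(2),"w",s["gripper_width"].round(1),"g",round(s["grasp_force"],1),"F",s["contact_force"].round(1))
                                                                                                            ^^^^^^^^^^^^^^^^^^^^^^^^
AttributeError: 'float' object has no attribute 'round'
```

```bash
sed -i 's/s\["gripper_width"\].round(1)/round(s["gripper_width"],1)/' h.py
python3 -c "
from h import *
go(460.4,-78,150)"
```

```text
pos [ 189.5 -516.1  238.2] t 0.1 shift cm [ 40.53 -31.78   8.87] turn [-1.000e-02 -1.000e-02 -1.351e+01] w 88.0 g 0.0 F [-1.5  0.4  0.4]
if turned first: [44.86 25.32  8.82] tool axes [[0.94, 0.34, -0.0], [0.34, -0.94, 0.0], [0.0, -0.0, -1.0]]
```

```bash
python3 -m crank '[[[2.5,-1.96,0],[0,0,0],8.8],[[2.5,-1.96,0],[0,0,0],8.8],[[2.5,-1.96,0],[0,0,0],8.8],[[2.5,-1.96,0],[0,0,0],8.8],[[2.5,-1.96,0],[0,0,0],8.8]]' && python3 -m crank '[[[2.5,-1.96,0],[0,0,0],8.8],[[2.5,-1.96,0],[0,0,0],8.8],[[2.5,-1.96,0],[0,0,0],8.8],[[2.5,-1.96,0],[0,0,0],8.8],[[2.5,-1.96,0],[0,0,0],8.8]]' && python3 -m crank '[[[2.5,-1.96,0],[0,0,0],8.8],[[2.5,-1.96,0],[0,0,0],8.8],[[2.5,-1.96,0],[0,0,0],8.8],[[2.5,-1.96,0],[0,0,0],8.8],[[2.5,-1.96,0],[0,0,0],8.8]]'
python3 -m crank '[[[0,0,0],[0,0,-0.97],8.8],[[0,0,0],[0,0,-0.97],8.8],[[0,0,0],[0,0,-0.97],8.8],[[0,0,0],[0,0,-0.97],8.8],[[0,0,0],[0,0,-0.97],8.8]]' && python3 -m crank '[[[0,0,0],[0,0,-0.97],8.8],[[0,0,0],[0,0,-0.97],8.8],[[0,0,0],[0,0,-0.97],8.8],[[0,0,0],[0,0,-0.97],8.8],[[0,0,0],[0,0,-0.97],8.8]]' && python3 -m crank '[[[0,0,0],[0,0,-0.97],8.8],[[0,0,0],[0,0,-0.97],8.8],[[0,0,0],[0,0,-0.97],8.8],[[0,0,0],[0,0,-0.9],8.8],[[0,0,0],[0,0,0],8.8]]'
python3 -c "
from h import *
go(460.4,-78,90)"
```

```text
clock: 0.52
ee_pos: [273.5, -379.7, 238.5]
eef_rot: [-3.093, -0.549, 0.0]
contact_force: [1.0, 0.1, -0.0]
gripper_width: 88.1
grasp_force: 0.0
clock: 0.93
ee_pos: [357.1, -244.6, 238.6]
eef_rot: [-3.093, -0.549, 0.0]
contact_force: [0.2, -1.3, -0.2]
gripper_width: 87.8
grasp_force: 0.0
clock: 1.35
ee_pos: [440.7, -109.5, 238.6]
eef_rot: [-3.093, -0.55, 0.0]
contact_force: [0.7, 0.3, -0.1]
gripper_width: 88.1
grasp_force: 0.0
clock: 1.77
ee_pos: [440.1, -110.9, 238.5]
eef_rot: [-2.905, -1.194, 0.001]
contact_force: [0.3, -0.6, 0.0]
gripper_width: 88.1
grasp_force: 0.0
clock: 2.18
ee_pos: [440.1, -111.0, 238.5]
eef_rot: [-2.59, -1.777, 0.001]
contact_force: [0.1, 0.1, 0.2]
gripper_width: 88.0
grasp_force: 0.0
clock: 2.6
ee_pos: [440.1, -111.0, 238.5]
eef_rot: [-2.262, -2.179, 0.0]
contact_force: [-0.7, -0.0, -0.2]
gripper_width: 87.8
grasp_force: 0.0
pos [ 440.1 -111.   238.5] t 2.6 shift cm [ 3.37  1.92 14.85] turn [-0.01 -0.    0.03] w 87.8 g 0.0 F [-0.7 -0.  -0.2]
if turned first: [ 3.38  1.9  14.85] tool axes [[0.04, 1.0, -0.0], [1.0, -0.04, 0.0], [0.0, -0.0, -1.0]]
```

```bash
python3 -m crank '[[[1.7,0.95,3],[0,0,0],8.8],[[1.68,0.96,3],[0,0,0],8.8],[[0,0,3],[0,0,0],8.8],[[0,0,3],[0,0,0],8.8],[[0,0,2.85],[0,0,0],8.8]]'
python3 - <<'E'
from h import *
go(460.4,-78,4)
a=grab_frame("top")["frame"]; b=grab_frame("side")["frame"]
a=cv2.resize(a[190:300,290:470],None,fx=2.2,fy=2.2); b=cv2.resize(b[100:260,240:420],None,fx=2.2,fy=2.2)
c=np.zeros((600,400,3),np.uint8); c[:a.shape[0],:396]=a; c[245:245+352,:396]=b; cv2.imwrite("pics/g1.png",c)
E
```

```text
clock: 3.02
ee_pos: [460.5, -77.6, 88.8]
eef_rot: [-2.268, -2.174, 0.0]
contact_force: [0.6, 0.3, -0.1]
gripper_width: 87.8
grasp_force: 0.0
pos [460.5 -77.6  88.8] t 3.02 shift cm [-0.04 -0.    8.48] turn [-0.   -0.   -0.02] w 87.8 g 0.0 F [ 0.6  0.3 -0.1]
if turned first: [-0.04 -0.01  8.48] tool axes [[0.04, 1.0, -0.0], [1.0, -0.04, 0.0], [0.0, -0.0, -1.0]]
```

View pics/g1.png

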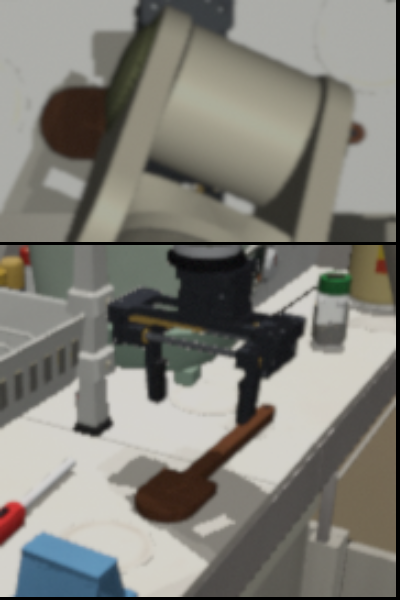

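The close-up shows the open fingers on either side of the handle, just behind the blade shoulder (crop about 155,380 and 245,400). I descend, grip and lift.

```bash
python3 -m crank '[[[0,0,3],[0,0,0],8.8],[[0,0,3],[0,0,0],8.8],[[0,0,1.5],[0,0,0],8.8],[[0,0,1],[0,0,0],8.8],[[0,0,0],[0,0,0],8.8]]' && python3 -m crank '[[[0,0,0],[0,0,0],1],[[0,0,0],[0,0,0],1],[[0,0,0],[0,0,0],1],[[0,0,0],[0,0,0],1],[[0,0,0],[0,0,0],1]]' 30 && python3 -m crank '[[[0,0,0],[0,0,0],1],[[0,0,0],[0,0,0],1],[[0,0,0],[0,0,0],1],[[0,0,0],[0,0,0],1],[[0,0,0],[0,0,0],1]]' 
python3 -c "
from h import *
go(460.4,-78,90)"
```

```text
clock: 3.53
ee_pos: [460.7, -78.2, 5.0]
eef_rot: [-2.266, -2.174, 0.001]
contact_force: [-1.0, -0.3, 0.1]
gripper_width: 87.9
grasp_force: 0.0
clock: 3.95
ee_pos: [460.9, -78.2, 5.9]
eef_rot: [2.265, 2.176, 0.001]
contact_force: [0.8, -0.6, 0.3]
gripper_width: 57.1
grasp_force: 0.0
clock: 4.37
ee_pos: [460.7, -78.0, 5.2]
eef_rot: [-2.265, -2.176, 0.0]
contact_force: [-1.2, -0.8, 1.0]
gripper_width: 23.9
grasp_force: 1.4
pos [460.7 -78.    5.2] t 4.37 shift cm [ 0.   -0.03 -8.48] turn [-0. -0.  0.] w 23.9 g 1.4 F [-1.2 -0.8  1. ]
if turned first: [ 0.   -0.03 -8.48] tool axes [[0.04, 1.0, -0.0], [1.0, -0.04, 0.0], [0.0, -0.0, -1.0]]
```

```bash
python3 -m crank '[[[0,0,0],[0,0,0],1],[[0,0,0],[0,0,0],1],[[0,0,0],[0,0,0],1],[[0,0,0],[0,0,0],1],[[0,0,0],[0,0,0],1]]' 30 && python3 -m crank '[[[0,0,-0.5],[0,0,0],1],[[0,0,-1.5],[0,0,0],1],[[0,0,-2],[0,0,0],1],[[0,0,-2.5],[0,0,0],1],[[0,0,-2],[0,0,0],1]]'
python3 - <<'E'
from h import *
go(459.5,171.5,90)
b=grab_frame("side"); cv2.imwrite("pics/g2.png",cv2.resize(b["frame"][80:300,200:440],None,fx=2.2,fy=2.2))
E
```

```text
clock: 4.78
ee_pos: [460.5, -78.0, 5.2]
eef_rot: [-2.265, -2.176, 0.0]
contact_force: [-1.0, 0.4, 0.8]
gripper_width: 19.9
grasp_force: 30.0
clock: 5.2
ee_pos: [460.8, -78.1, 91.9]
eef_rot: [2.265, 2.176, 0.001]
contact_force: [0.3, -0.3, -0.4]
gripper_width: 19.7
grasp_force: 30.0
pos [460.8 -78.1  91.9] t 5.2 shift cm [24.93 -1.13  0.18] turn [ 0.01  0.   -0.  ] w 19.7 g 30.0 F [ 0.3 -0.3 -0.4]
if turned first: [24.93 -1.13  0.19] tool axes [[0.04, 1.0, 0.0], [1.0, -0.04, -0.0], [-0.0, 0.0, -1.0]]
```

View pics/g2.png

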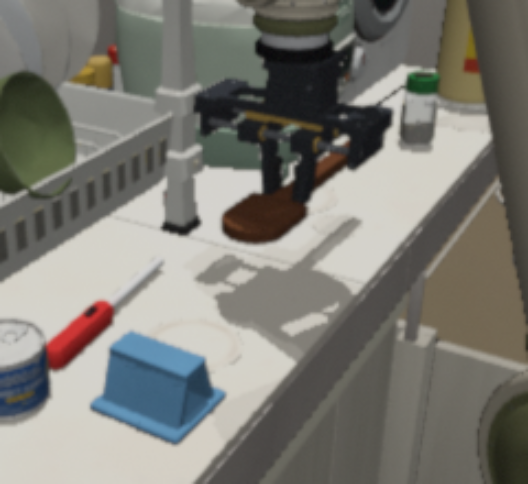

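The picture shows the paddle lifted and level in the fingers (blade at about 265,215), well clear of the worktop. I carry it over to the rest.

```bash
python3 -m crank '[[[1.5,0,0],[0,0,0],1],[[2.2,-0.15,0],[0,0,0],1],[[2.5,-0.15,0],[0,0,0],1],[[2.5,-0.15,0],[0,0,0],1],[[2.5,-0.15,0],[0,0,0],1]]' && python3 -m crank '[[[2.5,-0.15,0],[0,0,0],1],[[2.5,-0.15,0],[0,0,0],1],[[2.5,-0.15,0],[0,0,0],1],[[2.5,-0.08,0],[0,0,0],1],[[2.2,0,0],[0,0,0],1]]' && python3 -m crank '[[[1.5,0,0],[0,0,0],1],[[0,0,0],[0,0,0],1],[[0,0,0],[0,0,0],1]]'
python3 - <<'E'
from h import *
go(459.5,171.5,61)
b=grab_frame("side"); hsv,P,ok=seg(b)
p=paddle(b,(150,420,130,330)); p=p[(p[:,2]>60)&(p[:,2]<130)]
print(len(p),np.percentile(p,[1,50,99],axis=0).round(1))
for a in np.arange(20,280,20):
    q=p[(p[:,1]>=a)&(p[:,1]<a+20)]
    if len(q)>5: print(a,np.median(q,0).round(1),np.percentile(q[:,2],95).round(1),len(q))
cv2.imwrite("pics/g3.png",cv2.resize(b["frame"][110:330,170:410],None,fx=2.2,fy=2.2))
E
```

```text
clock: 5.67
ee_pos: [458.9, 35.2, 90.1]
eef_rot: [-2.266, -2.176, -0.0]
contact_force: [0.3, -0.3, -1.5]
gripper_width: 20.1
grasp_force: 30.0
clock: 6.08
ee_pos: [458.3, 157.7, 90.0]
eef_rot: [-2.265, -2.177, 0.0]
contact_force: [0.4, -0.2, -1.1]
gripper_width: 19.8
grasp_force: 30.0
clock: 6.33
ee_pos: [459.1, 171.4, 90.0]
eef_rot: [-2.264, -2.178, 0.001]
contact_force: [-0.1, -0.1, -1.6]
gripper_width: 19.8
grasp_force: 30.0
pos [459.1 171.4  90. ] t 6.33 shift cm [0.01 0.04 2.9 ] turn [-0.    0.    0.02] w 19.8 g 30.0 F [-0.1 -0.1 -1.6]
if turned first: [0.01 0.04 2.9 ] tool axes [[0.04, 1.0, -0.0], [1.0, -0.04, -0.0], [-0.0, -0.0, -1.0]]
1336 [[427.  102.5  90.6]
 [454.  224.6 100.2]
 [489.9 267.9 103.3]]
100 [449.1 109.7 101.8] 103.0 67
120 [447.3 127.1  98.7] 102.3 35
160 [460.4 172.3 102.1] 117.9 45
180 [457.1 191.9 100.2] 102.3 188
200 [453.6 209.8 100.3] 101.4 258
220 [454.8 230.1 100.2] 101.4 277
240 [451.8 250.3 100.1] 101.3 302
260 [456.6 264.7  97.2] 100.9 153
```

View pics/g3.png

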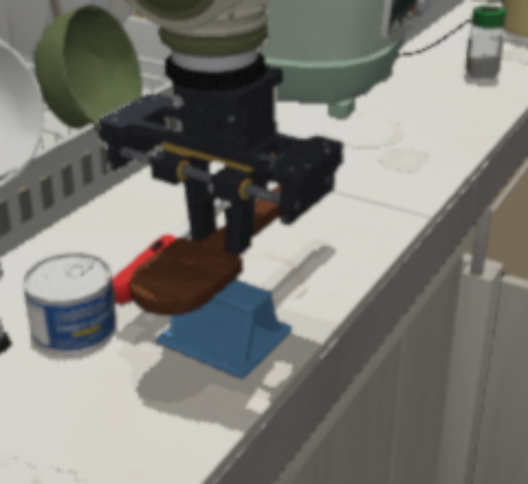

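The paddle is above the rest and level, with its blade tip at y≈270 as expected. I lower it slowly and watch the force.

```bash
python3 -m crank '[[[0,0,1],[0,0,0],1],[[0,0,0.9],[0,0,0],1],[[0,0,0.5],[0,0,0],1],[[0,0,0.2],[0,0,0],1],[[0,0,0],[0,0,0],1]]' && python3 -m crank '[[[0,0,0.1],[0,0,0],1],[[0,0,0.1],[0,0,0],1],[[0,0,0],[0,0,0],1]]' && python3 -m crank '[[[0,0,0.1],[0,0,0],1],[[0,0,0],[0,0,0],1],[[0,0,0],[0,0,0],1]]'
```

```text
clock: 6.8
ee_pos: [459.2, 170.7, 63.7]
eef_rot: [-2.266, -2.175, 0.002]
contact_force: [0.4, -0.4, -2.4]
gripper_width: 19.7
grasp_force: 30.0
clock: 7.05
ee_pos: [459.4, 171.2, 62.3]
eef_rot: [2.265, 2.176, 0.0]
contact_force: [-0.4, 0.2, -1.2]
gripper_width: 19.8
grasp_force: 30.0
clock: 7.3
ee_pos: [459.3, 171.2, 61.3]
eef_rot: [2.265, 2.177, 0.0]
contact_force: [0.7, 0.8, -1.2]
gripper_width: 19.7
grasp_force: 30.0
```

```bash
python3 -m crank '[[[0,0,0.06],[0,0,0],1],[[0,0,0],[0,0,0],1],[[0,0,0],[0,0,0],1]]' && python3 -m crank '[[[0,0,0.05],[0,0,0],1],[[0,0,0],[0,0,0],1],[[0,0,0],[0,0,0],1]]'
```

```text
clock: 7.55
ee_pos: [459.3, 171.2, 60.6]
eef_rot: [-2.265, -2.177, 0.0]
contact_force: [-0.5, 0.1, -1.9]
gripper_width: 19.6
grasp_force: 30.0
clock: 7.8
ee_pos: [459.4, 171.2, 60.2]
eef_rot: [2.265, 2.176, 0.0]
contact_force: [0.1, 0.6, -1.2]
gripper_width: 19.7
grasp_force: 30.0
```

```bash
python3 -m crank '[[[0,0,0.05],[0,0,0],1],[[0,0,0],[0,0,0],1],[[0,0,0],[0,0,0],1]]' && python3 -m crank '[[[0,0,0.05],[0,0,0],1],[[0,0,0],[0,0,0],1],[[0,0,0],[0,0,0],1]]'
```

```text
clock: 8.05
ee_pos: [459.4, 171.2, 60.2]
eef_rot: [2.265, 2.176, 0.001]
contact_force: [-2.1, 0.4, 5.6]
gripper_width: 19.5
grasp_force: 30.0
clock: 8.3
ee_pos: [459.4, 171.2, 60.1]
eef_rot: [2.265, 2.176, 0.001]
contact_force: [-3.9, -0.1, 10.8]
gripper_width: 19.7
grasp_force: 30.0
```

Contact is made. I ease off slightly, reduce the grip and open a little.

```bash
python3 -m crank '[[[0,0,-0.07],[0,0,0],1],[[0,0,0],[0,0,0],1],[[0,0,0],[0,0,0],1]]' 5 && python3 -m crank '[[[0,0,0],[0,0,0],2.4],[[0,0,0],[0,0,0],2.8],[[0,0,0],[0,0,0],3.4],[[0,0,0],[0,0,0],3.4],[[0,0,0],[0,0,0],3.4]]' && python3 -m crank '[[[0,0,0],[0,0,0],3.4],[[0,0,0],[0,0,0],3.4],[[0,0,0],[0,0,0],3.4],[[0,0,0],[0,0,0],3.4],[[0,0,0],[0,0,0],3.4]]'
python3 - <<'E'
from h import *
b=grab_frame("side")
p=paddle(b,(150,420,130,340)); p=p[(p[:,2]>30)&(p[:,2]<130)]
for a in np.arange(20,280,20):
    q=p[(p[:,1]>=a)&(p[:,1]<a+20)]
    if len(q)>5: print(a,np.median(q,0).round(1),np.percentile(q[:,2],95).round(1),len(q))
cv2.imwrite("pics/g4.png",cv2.resize(b["frame"][110:330,170:410],None,fx=2.2,fy=2.2))
E
```

```text
clock: 8.55
ee_pos: [459.4, 171.2, 60.1]
eef_rot: [2.265, 2.176, 0.0]
contact_force: [-1.6, 0.7, 5.8]
gripper_width: 20.0
grasp_force: 5.0
clock: 8.97
ee_pos: [459.4, 171.1, 59.7]
eef_rot: [-2.265, -2.176, 0.0]
contact_force: [1.1, -0.1, -0.5]
gripper_width: 33.8
grasp_force: 0.0
clock: 9.38
ee_pos: [459.4, 171.2, 59.9]
eef_rot: [-2.265, -2.177, -0.0]
contact_force: [0.0, 0.5, -0.5]
gripper_width: 33.9
grasp_force: 0.0
100 [446.9 112.4  69.1] 72.6 26
120 [446.4 123.6  67.8] 70.7 7
140 [461.  156.   72.1] 72.9 12
160 [453.8 171.9  72.3] 104.3 78
180 [455.7 191.9  70.6] 72.4 196
200 [454.4 210.3  70.5] 71.7 256
220 [454.8 230.4  70.5] 71.8 271
240 [452.4 250.   70.4] 71.6 284
260 [457.  264.9  67.9] 71.3 140
```

View pics/g4.png

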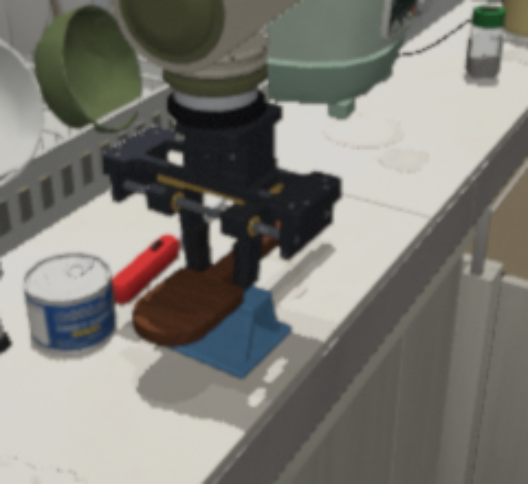

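The paddle stays level on the rest with the fingers free of it. I retreat straight up and check.

```bash
python3 -m crank '[[[0,0,-0.5],[0,0,0],3.4],[[0,0,-1],[0,0,0],3.4],[[0,0,-2],[0,0,0],3.4],[[0,0,-3],[0,0,0],3.4],[[0,0,-3],[0,0,0],3.4]]' && python3 -m crank '[[[0,0,-2],[0,0,0],3.4],[[0,0,0],[0,0,0],3.4],[[0,0,0],[0,0,0],3.4],[[0,0,0],[0,0,0],3.4],[[0,0,0],[0,0,0],3.4]]'
python3 - <<'E'
from h import *
b=grab_frame("side")
p=paddle(b,(150,420,130,340)); p=p[(p[:,2]>30)&(p[:,2]<130)]
for a in np.arange(-20,280,20):
    q=p[(p[:,1]>=a)&(p[:,1]<a+20)]
    if len(q)>5: print(a,np.median(q,0).round(1),np.percentile(q[:,2],95).round(1),len(q))
cv2.imwrite("pics/g5.png",cv2.resize(b["frame"][110:330,170:410],None,fx=2.2,fy=2.2))
E
```

```text
clock: 9.85
ee_pos: [458.9, 171.1, 156.0]
eef_rot: [-2.265, -2.176, 0.002]
contact_force: [0.5, -0.2, 1.2]
gripper_width: 33.9
grasp_force: 0.0
clock: 10.27
ee_pos: [458.7, 171.1, 173.6]
eef_rot: [-2.264, -2.175, 0.003]
contact_force: [0.5, -0.4, -0.5]
gripper_width: 34.0
grasp_force: 0.0
-20 [448.5  -4.1  71.9] 74.0 17
0 [446.5  11.1  71.8] 73.4 54
20 [445.9  30.3  71.7] 73.8 54
40 [447.2  49.   71.9] 73.0 59
60 [448.2  70.   71.8] 73.5 66
80 [449.9  91.1  71.8] 73.6 69
100 [449.8 110.3  71.6] 73.1 68
120 [451.2 130.   71.9] 73.3 68
140 [452.5 150.2  71.7] 73.4 78
160 [451.6 170.5  71.7] 73.6 80
180 [455.4 192.5  70.5] 72.4 181
200 [453.5 210.1  70.5] 71.8 258
220 [455.3 230.5  70.4] 71.6 271
240 [452.4 250.   70.3] 71.6 282
260 [456.3 265.2  67.7] 71.4 148
```

View pics/g5.png

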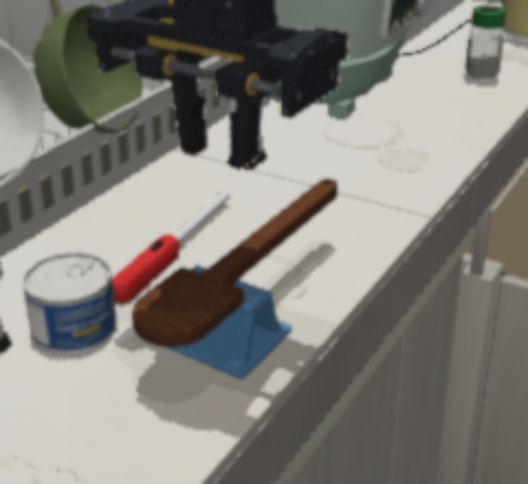

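The paddle balances level across the ridge, with its top at 72 mm along the whole handle. The gripper is clear, and the tin and lighter have not moved.

```bash
python3 -c "
from plant import *
print(job_done())"
```

```text
the job is handed in; nothing more can be done
None
```

I handed the job in with the paddle balanced level and square across the rest's ridge, the gripper clear, and the tin and lighter undisturbed; the hand-in call returned no verdict.

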